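# Set out the kit for the next instrument case

### The job

Set out the parts for the next instrument case: first draw the empty black kit board towards you from under the rack until all of it is clear of the deck, then lay every brass bar from the yellow bin and every blue cover from the turntable on it, each resting on the board itself, the bars lying flat, nothing stacked. Leave the steel bars and the loose strip in the bin and the rust-red primed cover on the turntable, and do not disturb the tin, the brush or the tape.

Things in the scene. Friction and masses are not known exactly. Their poses are not given: they have to be found in the camera images.
- brass1_c (a point): centre of a brass square bar, bright yellow metal, 100 x 14 x 14 mm, 0.16 kg, x along its length; starts in the bin. To be laid on the kit board. None if this bar is absent today
- brass2_c (a point): centre of a brass square bar, bright yellow metal, 100 x 14 x 14 mm, 0.16 kg, x along its length; starts in the bin. To be laid on the kit board. None if this bar is absent today
- brass3_c (a point): centre of a brass square bar, bright yellow metal, 100 x 14 x 14 mm, 0.16 kg, x along its length; starts in the bin. To be laid on the kit board. None if this bar is absent today
- brass4_c (a point): centre of a brass square bar, bright yellow metal, 100 x 14 x 14 mm, 0.16 kg, x along its length; starts in the bin. To be laid on the kit board. None if this bar is absent today
- steel1_c (a point): centre of a blackened steel square bar, dark grey, 100 x 14 x 14 mm, 0.16 kg, x along its length; starts in the bin and stays there
- steel2_c (a point): centre of a blackened steel square bar, dark grey, 100 x 14 x 14 mm, 0.16 kg, x along its length; starts in the bin and stays there
- steel3_c (a point): centre of a blackened steel square bar, dark grey, 100 x 14 x 14 mm, 0.16 kg, x along its length; starts in the bin and stays there
- steel4_c (a point): centre of a blackened steel square bar, dark grey, 100 x 14 x 14 mm, 0.16 kg, x along its length; starts in the bin and stays there
- strip_c (a point): centre of a loose aluminium flat strip, silver, 160 x 16 x 4 mm, 30 g, x along its length, z through its thickness; lies across the bars in the bin, may shift, and stays in the bin
- blue1_c (a point): centre of a blue painted box-shaped cover, 64 (x) x 42 (y) x 30 (z) mm, 0.12 kg, rounded edges; starts on the turntable's platter. To be laid on the kit board, any face down. None if this cover is absent today
- blue2_c (a point): centre of a blue painted box-shaped cover, 64 (x) x 42 (y) x 30 (z) mm, 0.12 kg, rounded edges; starts on the turntable's platter. To be laid on the kit board, any face down. None if this cover is absent today
- blue3_c (a point): centre of a blue painted box-shaped cover, 64 (x) x 42 (y) x 30 (z) mm, 0.12 kg, rounded edges; starts on the turntable's platter. To be laid on the kit board, any face down. None if this cover is absent today
- primed1_c (a point): centre of the one rust-red primed cover, same shape as the blue ones; starts on the platter and stays there
- board_top (a point): centre of the top face of the kit board: a loose flat board 240 (x) x 220 (y) x 10 mm, 0.45 kg, plywood with a flat black rubber face, no rim, lying flat on four 3 mm felt glides on the bench, so its top is 13 mm up; x points away from the robot, z up. It starts pushed in under the rack with only its nearest 75 to 120 mm showing; it is too wide to grip, and slides on the bench when fingertips press on it (about 15 N) and move
- board_side_left (a point): point on the board's left edge, 60 mm beyond its middle (x +60, y +110 mm from board_top), so 60 mm short of the far left corner
- board_side_right (a point): point on the board's right edge, 60 mm beyond its middle (x +60, y -110 mm from board_top), so 60 mm short of the far right corner
- rack_edge (a point): middle of the front edge of the rack's deck, 84 mm above the bench (half-way through the deck). The rack is a fixed bench riser: plywood deck 240 deep x 480 wide x 18 mm, underside 75 mm and top 93 mm above the bench, low stock on it up to 140 mm, four legs at its corners; x of this frame points away from the robot, under the rack, y along the edge
- bin: open yellow bin with a dark lining, fixed: outside 270 (x) x 230 (y) x 50 mm high, walls and floor 5 mm; origin at the centre of its underside. It stands left or right of the board
- turntable: fixed foot of the spraying turntable; origin on the bench, on the spindle's axis. Its round aluminium platter, 250 mm across and 12 mm thick with its top face 55 mm above the bench, spins freely and turns when a thing on it is pushed. It stands on the other side from the bin
- platter (a joint): turn of the platter about the vertical spindle (rad, anticlockwise from above)
- tin: paint tin, 66 mm across, 120 mm high, origin at the centre of its base; bystander
- brush: hand brush 180 mm long lying on the bench; bystander
- tape: roll of tan tape, 100 mm across, 24 mm high, lying flat, origin at the centre of its underside; bystander
Things that resemble listed ones, but are neither listed nor needed, are in the scene too. Leave any turquoise look-alike of the part that bears brass3_c alone.

How it is judged (in metres and radians):
On the way:
1. the whole board is clear of the rack's deck, with no bar or cover on it yet (x of each of board_side_left, board_side_right in the frame of rack_edge below -0.06 m and contact force between each of brass1, brass2, brass3, brass4, blue1, blue2, blue3 and board below 0.05 N), for 0.2 s.
At the end, for the whole second after the job is handed in: Board wholly clear of the deck; each brass bar flat on it and each blue cover resting on it, centres 10 mm or more inside its edges, under 12 mm (bars) or 38 mm (covers) above its top, slower than 20 mm/s; steel bars and strip within the bin, primed cover on the platter (x of each of board_side_left, board_side_right in the frame of rack_edge below -0.06 m and x of brass1_c in the frame of board_top between -0.11 and 0.11 m and y of brass1_c in the frame of board_top between -0.1 and 0.1 m and z of brass1_c in the frame of board_top between 0 and 0.012 m and x of brass2_c in the frame of board_top between -0.11 and 0.11 m and y of brass2_c in the frame of board_top between -0.1 and 0.1 m and z of brass2_c in the frame of board_top between 0 and 0.012 m and x of brass3_c in the frame of board_top between -0.11 and 0.11 m and y of brass3_c in the frame of board_top between -0.1 and 0.1 m and z of brass3_c in the frame of board_top between 0 and 0.012 m and x of brass4_c in the frame of board_top between -0.11 and 0.11 m and y of brass4_c in the frame of board_top between -0.1 and 0.1 m and z of brass4_c in the frame of board_top between 0 and 0.012 m and x of blue1_c in the frame of board_top between -0.11 and 0.11 m and y of blue1_c in the frame of board_top between -0.1 and 0.1 m and z of each of blue1_c, blue2_c, blue3_c in the frame of board_top below 0.038 m and contact force between each of blue1, blue2, blue3 and board above 0.1 N and x of blue2_c in the frame of board_top between -0.11 and 0.11 m and y of blue2_c in the frame of board_top between -0.1 and 0.1 m and x of blue3_c in the frame of board_top between -0.11 and 0.11 m and y of blue3_c in the frame of board_top between -0.1 and 0.1 m and linear speed of each of brass1, brass2, brass3, brass4, blue1, blue2, blue3, board below 0.02 m/s and x of steel1_c in the frame of bin between -0.13 and 0.13 m and y of steel1_c in the frame of bin between -0.11 and 0.11 m and z of each of steel1_c, steel2_c, steel3_c, steel4_c, strip_c in the frame of bin below 0.05 m and x of steel2_c in the frame of bin between -0.13 and 0.13 m and y of steel2_c in the frame of bin between -0.11 and 0.11 m and x of steel3_c in the frame of bin between -0.13 and 0.13 m and y of steel3_c in the frame of bin between -0.11 and 0.11 m and x of steel4_c in the frame of bin between -0.13 and 0.13 m and y of steel4_c in the frame of bin between -0.11 and 0.11 m and x of strip_c in the frame of bin between -0.13 and 0.13 m and y of strip_c in the frame of bin between -0.11 and 0.11 m and horizontal distance between primed1_c and turntable below 0.125 m and z of primed1_c in the frame of turntable above 0.06 m); the robot touches nothing.
It fails at once if the tin was disturbed (moved over 40 mm) (distance of tin from where it was at the start of the episode above 0.04 m).
It fails at once if the brush was disturbed (moved over 40 mm) (distance of brush from where it was at the start of the episode above 0.04 m).
It fails at once if the tape was disturbed (moved over 40 mm) (distance of tape from where it was at the start of the episode above 0.04 m).
Of brass1, brass2, brass3, brass4 only 3 to 4 are there at a start; the rules pass over those that are not, and their reading is None.
Of blue1, blue2, blue3 only 2 to 3 are there at a start; the rules pass over those that are not, and their reading is None.
At some moment in a run one of blue1, blue2, blue3, board may be knocked a few centimetres aside while the robot is not near it.
Once in a run the grip may slacken for a moment while it holds something.
It also fails if it takes over 208 s, if anything falls off the work surface, if the arm or the gripper's body presses on something with over 40 N, if the wrist force passes 120 N, or if a joint passes its speed limit or range.

### The arm

A 6-joint arm with a two-finger parallel gripper is mounted at the origin on the work surface. World frame = base frame: x ahead of the robot, y to its left, z up, the work surface at z = 0. Lengths are in mm, angles in rad, forces in N, time in s.
With the tool pointing down it reaches from about 275 to 1000 mm from the base axis. Payload 8.4 kg.
Tool frame: the origin (TCP) lies midway between the tips of the shut fingers; the grasp point (between the pads) lies 19 mm behind it; z points along the fingers, y is the line along which they close (so a half turn about z gives the same grasp; the last joint's range is limited). The gripper opens to 85 mm and grips with 20 to 120 N. Pads are 22 mm wide; open, the fingers measure 114 mm over their backs; the gripper's body (76 mm by 85 mm) begins 54 mm behind the grasp point. The pads swing forward as they close: fully open they stand 13 mm farther back than shut.
Start: joints at [-1.118, 0.353, 1.633, -0, 1.155, -0.002], TCP at [274.551, -561.471, 231.281] pointing down, gripper open.
Joint ranges: [-2.63, 2.63], [-0.92, 2.1], [0.06, 2.66], [-1.3, 4.44], [0, 2.69], [-3.02, 3.02]. Speed limits (rad/s): [2.22, 2.22, 2.79, 3.14, 3.14, 3.14].

### API

Orientations are given as [roll, pitch, yaw] about the fixed x, y, z axes, in that order (R = Rz(yaw) Ry(pitch) Rx(roll)).
In Python, from rig import r gives the robot as it stands.
- The arm moves only by the tool servo_tool, never from a script. Its argument "deltas" is a list of rows, each an object of numbers: "x", "y", "z": the shift along the world's x, y, z in mm; "rx", "ry", "rz": the turn, a rotation vector about the world's x, y, z in rad; "gripper": the gripper's target within -1 to 1 (fully open at 1, half-way at 0, shut at -1). A call has 1 to 10 rows; each row is the pose to reach, as a shift and turn from the pose commanded when the call began; what a row does not reach only later rows make up. A row lasts 1/10 s, in which the tool goes at most 50 mm and 8.59 degrees, less where a joint would pass 70% of its speed; a pose out of reach is approached as far as the arm can. A call with a gripper value outside its range is refused whole. The fingers move at their own pace and stop on an object; "newtons" is the grip in N (left out, the last holds). Time passes only in rows, so rows that repeat a pose let the fingers close. It gives the time, the measured TCP pose, the force, the opening and the grip force at its end, in the units of the state.
- r.sense(): the state, without advancing time (a new reading comes with each control period).
- r.grab_frame(name): name is "side" or "top" or "wrist"; returns the picture (480x640x3 uint8, blue, green, red); there is no depth.
- r.camera_params(name): a dict with "mtx" (3x3 intrinsics, pixels), "eye" and "orientation" of the camera in the world. Camera axes: x right, y down, z forward; pixel columns grow to the right and rows downward; lengths in mm; the calibration is good to about 2 mm. A picture is of the moment at which its call begins: read the wrist's pose just before it. camera_params takes no time and is no camera call; for the wrist camera it gives the pose at the moment of the call.
- r.sign_off(): hands the job in; it is judged then, once.
Trained networks look in the newest picture that a camera, given by its name, has taken for a name from the list of things; names that differ only in an ending like _2 or _b are one class to them, and where a whole thing is asked for, a point or a joint stands for the part that bears it (a point fixed in the world has none). Each returns a list of dicts, best first, with "conf" (0 to 1); they miss things now and then, are a little off and sometimes report something else, mostly with a low value. They report only what shows in the picture. A call takes as long as a camera call. They do not tell look-alikes from the thing itself.
- r.recognise(name, camera): "box" ([left, top, width, height] in pixels, round what is visible of it).
The state is a dict: "clock": time; "qpos": joint angles; "qvel": joint speeds; "joint_efforts": joint torques, N m; "eef_pos": TCP position; "tcp_rot": TCP orientation; "contact_force": force on the tool from outside, world axes, zero at the start; "wrist_torque": the same for the moment, N m; "opening": opening from 0.0 (shut) to 1.0 (fully open); "grasp_force": force on a finger pad.
Only numpy, scipy, OpenCV 4.12 (cv2) and the standard library are available. Lean on these libraries where they do the work, as an engineer would, in place of code of your own. Each camera call takes 0.05 s, during which the arm holds its last target. There are 200 camera calls.

## Working session

There is one attempt and no reset: what is moved stays moved. The work goes in short steps, Python scripts to look and compute and a tool call to move; the robot and the scene stay as the last step left them, time stands still between calls to the robot, and variables do not carry over. Pictures are saved under pics/ and viewed, at most 14 in all, crops included, and the job is handed in when it is done.

Besides the shell and the picture viewer there is one more tool, called after "Request:" as name([rows], argument=value, ...), one row to a line, values as JSON. servo_tool: Moves the arm, as the interface text tells. Its arguments: {"type":"object","properties":{"deltas":{"type":"array","items":{"type":"object","properties":{"x":{"type":"number"},"y":{"type":"number"},"z":{"type":"number"},"rx":{"type":"number"},"ry":{"type":"number"},"rz":{"type":"number"},"gripper":{"type":"number"}}}},"newtons":{"type":"number"}},"required":["deltas"]}

```bash
ls; mkdir -p pics
cat > h.py <<'E'
from rig import r
import numpy as np, cv2
from scipy.spatial.transform import Rotation as R
def cam(n):
    p=r.camera_params(n); o=np.array(p["orientation"],float)
    M=o if o.shape==(3,3) else R.from_euler('xyz',o).as_matrix()
    return np.array(p["mtx"],float),np.array(p["eye"],float),M
def ray(n,u,v,z,c=None):
    K,e,M=c or cam(n); d=M@np.linalg.solve(K,[u,v,1.]); return e+d*(z-e[2])/d[2]
def proj(n,P,c=None):
    K,e,M=c or cam(n); q=K@(M.T@(np.array(P,float)-e)); return q[:2]/q[2]
E
python3 - <<'E'
from h import *
for n in("top","side"):
    print(r.camera_params(n)); cv2.imwrite(f"pics/{n}0.png",r.grab_frame(n))
    for k in ["brass1_c","steel1_c","strip_c","blue1_c","primed1_c","board_top","bin","turntable","platter","tin","brush","tape"]:
        try: print(n,k,[(np.round(d["box"]).tolist(),round(d["conf"],2)) for d in r.recognise(k,n)][:6])
        except Exception as ex: print(k,ex)
print(r.sense())
E
```

```text
pics
{'mtx': array([[570.46061321,   0.        , 321.82345238],
       [  0.        , 570.46061321, 243.19804795],
       [  0.        ,   0.        ,   1.        ]]), 'eye': array([ 432.81195984,   61.93746866, 1297.84118093]), 'orientation': array([-3.06912932, -0.01300109, -1.55037873])}
top brass1_c [([169.0, 195.0, 13.0, 48.0], 0.53)]
top steel1_c [([436.0, 250.0, 37.0, 33.0], 0.72), ([190.0, 248.0, 10.0, 47.0], 0.48)]
top strip_c [([173.0, 263.0, 70.0, 22.0], 0.93), ([234.0, 48.0, 224.0, 124.0], 0.73)]
top blue1_c [([486.0, 270.0, 30.0, 38.0], 0.81)]
top primed1_c [([452.0, 211.0, 38.0, 23.0], 0.9)]
top board_top [([286.0, 160.0, 105.0, 52.0], 0.9)]
top bin [([150.0, 180.0, 108.0, 126.0], 0.64), ([232.0, 254.0, 16.0, 43.0], 0.52)]
top turntable [([426.0, 197.0, 114.0, 111.0], 0.93), ([233.0, 254.0, 15.0, 43.0], 0.59), ([213.0, 193.0, 9.0, 48.0], 0.22)]
top platter [([424.0, 199.0, 114.0, 113.0], 0.83), ([235.0, 194.0, 11.0, 46.0], 0.71)]
top tin [([510.0, 154.0, 48.0, 38.0], 0.83)]
top brush [([106.0, 164.0, 20.0, 78.0], 0.79)]
top tape [([171.0, 128.0, 48.0, 47.0], 0.88)]
{'mt
[... 1275 characters left out ...]
 0.41)]
{'clock': 1.3, 'qpos': array([-1.11838516e+00,  3.52991654e-01,  1.63341278e+00, -4.80348868e-05,
        1.15522104e+00, -2.38850826e-03]), 'qvel': array([-0.00094469, -0.00075253,  0.00069337, -0.00029915, -0.00035433,
        0.00071009]), 'joint_efforts': array([ 2.33027909e-03, -6.05178308e+01, -3.42437625e+01,  9.84012786e-05,
        1.21542344e-03, -4.18720333e-06]), 'eef_pos': array([ 274.53913774, -561.46079214,  231.28070783]), 'tcp_rot': array([-3.14155973e+00,  4.38672202e-05,  4.54819066e-01]), 'contact_force': array([ 0.06553882, -0.27986776, -0.19607514]), 'wrist_torque': array([-0.02128483, -0.01527122, -0.0262583 ]), 'grasp_force': 0.0, 'opening': 1.002905434571658}
```

Run:
```python
from h import *
t=cv2.imread("pics/top0.png")
cv2.imwrite("pics/topc.png",cv2.resize(t[120:330,100:300],None,fx=2.8,fy=2.8,interpolation=cv2.INTER_CUBIC))
cv2.imwrite("pics/topd.png",cv2.resize(t[150:340,280:560],None,fx=2.8,fy=2.8,interpolation=cv2.INTER_CUBIC))
```

```text
(no output)
```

View pics/top0.png

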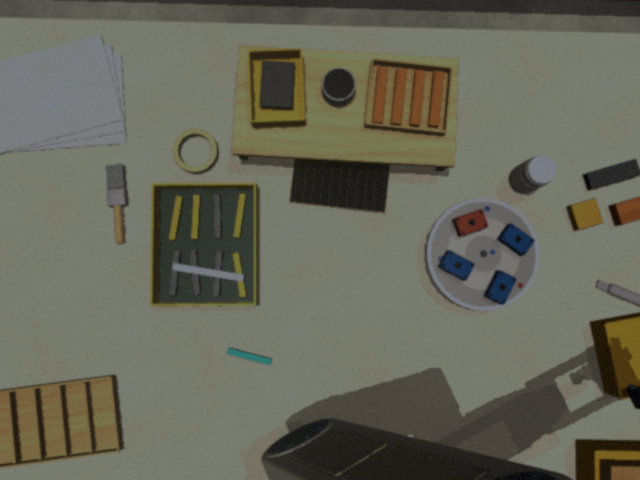

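View pics/topc.png

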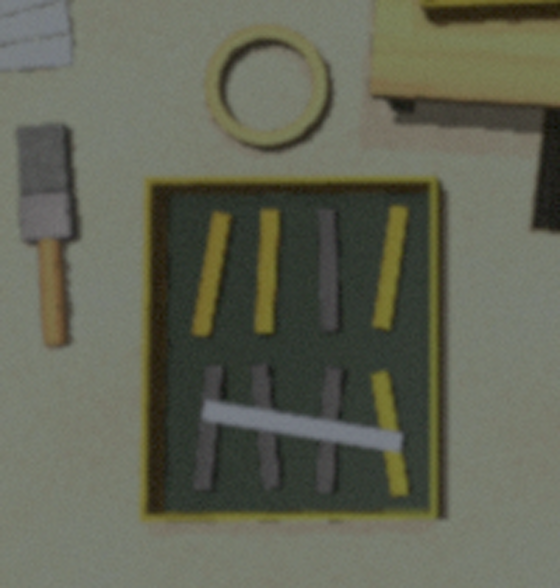

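View pics/topd.png

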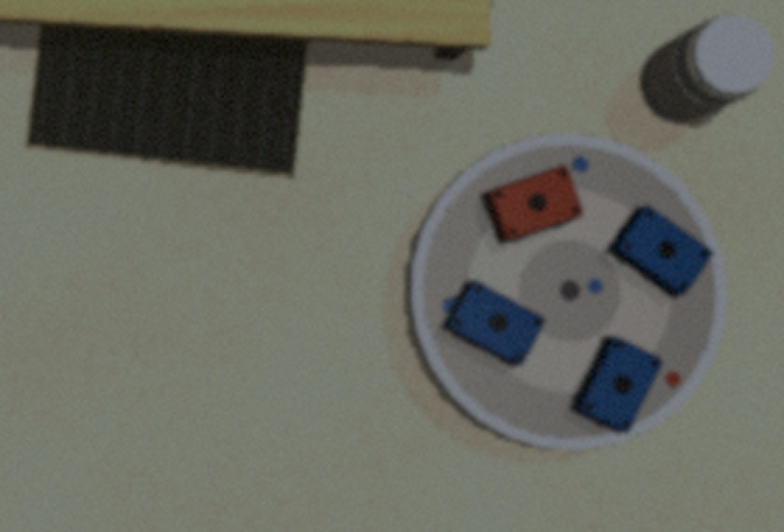

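The top view shows the bin on the left with brass bars at (175,217), (195,216), (239,215), (239,274), and the strip crossing the last of these. The dark bars are steel. The turquoise piece at (250,356) lies on the bench and is the look-alike, so I leave it alone. The board's near part is at (340,185). The platter carries blue covers at (456,265), (516,239), (500,287) and the red cover at (470,222). The enlarged crops confirm all of this.

```bash
cat >> h.py <<'E'
def blobs(img,kind,amin=60):
    hsv=cv2.cvtColor(cv2.GaussianBlur(img,(3,3),0),cv2.COLOR_BGR2HSV)
    lo,hi={"brass":((20,110,70),(34,255,255)),"blue":((100,130,50),(125,255,255)),"red":((0,100,50),(14,255,255))}[kind]
    m=cv2.inRange(hsv,lo,hi)
    cs=cv2.findContours(m,cv2.RETR_EXTERNAL,cv2.CHAIN_APPROX_NONE)[0]
    return [c for c in cs if cv2.contourArea(c)>amin]
def rects(n,img,kind,z,win,c=None,amin=60):
    c=c or cam(n); x0,y0,x1,y1=win; im=np.zeros_like(img); im[y0:y1,x0:x1]=img[y0:y1,x0:x1]; out=[]
    for k in blobs(im,kind,amin):
        P=np.array([ray(n,*p[0],z,c)[:2] for p in k],np.float32)
        b=cv2.boxPoints(cv2.minAreaRect(P)); e1,e2=b[1]-b[0],b[2]-b[1]
        L,W=max((np.linalg.norm(e1),np.linalg.norm(e2))),min((np.linalg.norm(e1),np.linalg.norm(e2)))
        e=e1 if np.linalg.norm(e1)>np.linalg.norm(e2) else e2
        a=np.arctan2(e[1],e[0]); a=(a+np.pi/2)%np.pi-np.pi/2
        out.append((np.round(b.mean(0)).tolist(),round(float(a),2),round(float(L)),round(float(W))))
    return out
E
python3 - <<'E'
from h import *
t=cv2.imread("pics/top0.png"); c=cam("top")
print("brass",rects("top",t,"brass",19,(158,188,250,300),c))
print("blue",rects("top",t,"blue",85,(425,200,540,310),c)); print("red",rects("top",t,"red",85,(425,200,540,310),c))
for k,p,z in [("boardNL",(290,202),13),("boardNR",(385,212),13),("boardL@deck",(294,160),13),("rackL",(233,154),93),("rackR",(455,165),93),
  ("tableC",(483,253),55),("bin TL",(152,184),50),("binTR",(257,184),50),("binBL",(152,305),50),("binBR",(258,305),50),("stripL",(174,266),23),("stripR",(242,277),23),("tin",(540,170),120),("tape",(196,151),24),("brush",(116,203),10),("turq",(250,356),14)]:
    print(k,np.round(ray("top",*p,z,c)).tolist())
E
```

```text
brass [([420.0, 224.0], 0.2, 33, 15), ([478.0, 236.0], 0.21, 45, 15), ([577.0, 379.0], -0.14, 100, 16), ([580.0, 334.0], -0.02, 98, 16), ([586.0, 235.0], -0.12, 100, 15)]
blue [([435.0, -335.0], -0.46, 60, 38), ([481.0, -240.0], 1.1, 60, 38), ([539.0, -369.0], 0.97, 60, 39)]
red [([573.0, -271.0], -1.21, 62, 39)]
boardNL [619.0, 121.0, 13.0]
boardNR [600.0, -95.0, 13.0]
boardL@deck [715.0, 114.0, 13.0]
rackL [708.0, 242.0, 93.0]
rackR [695.0, -234.0, 93.0]
tableC [509.0, -306.0, 55.0]
bin TL [646.0, 424.0, 50.0]
binTR [652.0, 193.0, 50.0]
binBL [382.0, 413.0, 50.0]
binBR [386.0, 183.0, 50.0]
stripL [468.0, 375.0, 23.0]
stripR [446.0, 223.0, 23.0]
tin [683.0, -407.0, 120.0]
tape [728.0, 336.0, 24.0]
brush [608.0, 515.0, 10.0]
turq [272.0, 202.0, 14.0]
```

Request:
servo_tool([
  {"x":365,"y":565,"z":0,"rz":-0.5,"gripper":-1},
  {"x":365,"y":565,"z":0,"rz":-0.5,"gripper":-1},
  {"x":365,"y":565,"z":0,"rz":-0.5,"gripper":-1},
  {"x":365,"y":565,"z":0,"rz":-0.5,"gripper":-1},
  {"x":365,"y":565,"z":0,"rz":-0.5,"gripper":-1},
  {"x":365,"y":565,"z":0,"rz":-0.5,"gripper":-1},
  {"x":365,"y":565,"z":0,"rz":-0.5,"gripper":-1},
  {"x":365,"y":565,"z":0,"rz":-0.5,"gripper":-1},
  {"x":365,"y":565,"z":0,"rz":-0.5,"gripper":-1},
  {"x":365,"y":565,"z":0,"rz":-0.5,"gripper":-1},
])

```text
invalid input
```

Request:
servo_tool([
  {"x":365.0,"y":565.0,"z":0.0,"rx":0.0,"ry":0.0,"rz":-0.5,"gripper":-1.0},
  {"x":365.0,"y":565.0,"z":0.0,"rx":0.0,"ry":0.0,"rz":-0.5,"gripper":-1.0},
], newtons=40)

```text
clock: 1.5
eef_pos: [327.9, -478.7, 231.1]
tcp_rot: [3.142, -0.0, 0.152]
contact_force: [0.4, 0.8, 1.0]
opening: 0.693
grasp_force: 0.0
```

Request:
servo_tool([
  {"x":311,"y":481,"rz":-0.2},
  {"x":311,"y":481,"rz":-0.2},
  {"x":311,"y":481,"rz":-0.2},
  {"x":311,"y":481,"rz":-0.2},
  {"x":311,"y":481,"rz":-0.2},
  {"x":311,"y":481,"rz":-0.2},
  {"x":311,"y":481,"rz":-0.2},
  {"x":311,"y":481,"rz":-0.2},
  {"x":311,"y":481,"rz":-0.2},
  {"x":311,"y":481,"rz":-0.2},
])

```text
invalid input
```

Request:
servo_tool([
  {"x":311,"y":481,"z":0,"rx":0,"ry":0,"rz":-0.2,"gripper":-1},
  {"x":311,"y":481,"z":0,"rx":0,"ry":0,"rz":-0.2,"gripper":-1},
  {"x":311,"y":481,"z":0,"rx":0,"ry":0,"rz":-0.2,"gripper":-1},
  {"x":311,"y":481,"z":0,"rx":0,"ry":0,"rz":-0.2,"gripper":-1},
  {"x":311,"y":481,"z":0,"rx":0,"ry":0,"rz":-0.2,"gripper":-1},
  {"x":311,"y":481,"z":0,"rx":0,"ry":0,"rz":-0.2,"gripper":-1},
  {"x":311,"y":481,"z":0,"rx":0,"ry":0,"rz":-0.2,"gripper":-1},
  {"x":311,"y":481,"z":0,"rx":0,"ry":0,"rz":-0.2,"gripper":-1},
  {"x":311,"y":481,"z":0,"rx":0,"ry":0,"rz":-0.2,"gripper":-1},
  {"x":311,"y":481,"z":0,"rx":0,"ry":0,"rz":-0.2,"gripper":-1},
])

```text
clock: 2.5
eef_pos: [599.0, -59.3, 231.5]
tcp_rot: [3.141, -0.001, -0.04]
contact_force: [0.4, -0.5, 0.2]
opening: -0.005
grasp_force: 0.0
```

Request:
servo_tool([
  {"x":39,"y":60,"z":0,"rx":0,"ry":0,"rz":0,"gripper":-1},
  {"x":39,"y":60,"z":-40,"rx":0,"ry":0,"rz":0,"gripper":-1},
  {"x":39,"y":60,"z":-85,"rx":0,"ry":0,"rz":0,"gripper":-1},
  {"x":39,"y":60,"z":-130,"rx":0,"ry":0,"rz":0,"gripper":-1},
  {"x":39,"y":60,"z":-170,"rx":0,"ry":0,"rz":0,"gripper":-1},
  {"x":39,"y":60,"z":-200,"rx":0,"ry":0,"rz":0,"gripper":-1},
  {"x":39,"y":60,"z":-212,"rx":0,"ry":0,"rz":0,"gripper":-1},
  {"x":39,"y":60,"z":-216,"rx":0,"ry":0,"rz":0,"gripper":-1},
  {"x":39,"y":60,"z":-218,"rx":0,"ry":0,"rz":0,"gripper":-1},
  {"x":39,"y":60,"z":-219,"rx":0,"ry":0,"rz":0,"gripper":-1},
])

```text
clock: 3.5
eef_pos: [638.3, -1.4, 13.8]
tcp_rot: [-3.142, -0.003, -0.04]
contact_force: [0.1, -0.4, 0.8]
opening: -0.002
grasp_force: 0.0
```

Request:
servo_tool([
  {"x":0,"y":5,"z":-1,"rx":0,"ry":0,"rz":0,"gripper":-1},
  {"x":0,"y":5,"z":-2,"rx":0,"ry":0,"rz":0,"gripper":-1},
  {"x":0,"y":5,"z":-2.5,"rx":0,"ry":0,"rz":0,"gripper":-1},
  {"x":0,"y":5,"z":-2.5,"rx":0,"ry":0,"rz":0,"gripper":-1},
])

```text
clock: 3.9
eef_pos: [638.5, 3.8, 13.0]
tcp_rot: [3.142, -0.003, -0.04]
contact_force: [-4.9, -1.3, 18.0]
opening: -0.003
grasp_force: 9.4
```

Request:
servo_tool([
  {"x":-5,"y":0,"z":0,"rx":0,"ry":0,"rz":0,"gripper":-1},
  {"x":-15,"y":0,"z":0,"rx":0,"ry":0,"rz":0,"gripper":-1},
  {"x":-25,"y":0,"z":0,"rx":0,"ry":0,"rz":0,"gripper":-1},
  {"x":-35,"y":0,"z":0,"rx":0,"ry":0,"rz":0,"gripper":-1},
  {"x":-45,"y":0,"z":0,"rx":0,"ry":0,"rz":0,"gripper":-1},
  {"x":-55,"y":0,"z":0,"rx":0,"ry":0,"rz":0,"gripper":-1},
])

```text
clock: 4.5
eef_pos: [586.4, 4.0, 13.0]
tcp_rot: [-3.141, -0.01, -0.04]
contact_force: [5.3, -0.3, 11.2]
opening: -0.002
grasp_force: 5.4
```

Run:
```python
from h import *
t=r.grab_frame("top"); cv2.imwrite("pics/top1.png",t)
print(r.recognise("board_top","top")); print(r.sense()["contact_force"])
```

```text
[{'box': [285.2, 159.6, 106.7, 74.5], 'conf': 0.63}, {'box': [213.5, 194.6, 7.3, 43.5], 'conf': 0.19}]
[-0.62259262 -0.52956143 15.77465189]
```

Request:
servo_tool([
  {"x":-8,"y":0,"z":-0.5,"rx":0,"ry":0,"rz":0,"gripper":-1},
  {"x":-20,"y":0,"z":-0.5,"rx":0,"ry":0,"rz":0,"gripper":-1},
  {"x":-35,"y":0,"z":-0.5,"rx":0,"ry":0,"rz":0,"gripper":-1},
  {"x":-50,"y":0,"z":-0.5,"rx":0,"ry":0,"rz":0,"gripper":-1},
  {"x":-65,"y":0,"z":-0.5,"rx":0,"ry":0,"rz":0,"gripper":-1},
  {"x":-80,"y":0,"z":-0.5,"rx":0,"ry":0,"rz":0,"gripper":-1},
  {"x":-95,"y":0,"z":-0.5,"rx":0,"ry":0,"rz":0,"gripper":-1},
  {"x":-110,"y":0,"z":-0.5,"rx":0,"ry":0,"rz":0,"gripper":-1},
  {"x":-125,"y":0,"z":-0.5,"rx":0,"ry":0,"rz":0,"gripper":-1},
  {"x":-140,"y":0,"z":-0.5,"rx":0,"ry":0,"rz":0,"gripper":-1},
])

```text
clock: 5.6
eef_pos: [449.6, 4.0, 13.0]
tcp_rot: [-3.141, -0.016, -0.04]
contact_force: [9.8, -0.8, 23.5]
opening: -0.003
grasp_force: 11.4
```

Request:
servo_tool([
  {"x":-8,"y":0,"z":0,"rx":0,"ry":0,"rz":0,"gripper":-1},
  {"x":-10,"y":0,"z":0,"rx":0,"ry":0,"rz":0,"gripper":-1},
  {"x":-10,"y":0,"z":0,"rx":0,"ry":0,"rz":0,"gripper":-1},
  {"x":-10,"y":0,"z":30,"rx":0,"ry":0,"rz":0,"gripper":1},
  {"x":-10,"y":0,"z":75,"rx":0,"ry":0,"rz":0,"gripper":1},
  {"x":-10,"y":50,"z":100,"rx":0,"ry":0,"rz":0,"gripper":1},
  {"x":-10,"y":100,"z":130,"rx":0,"ry":0,"rz":0,"gripper":1},
  {"x":-10,"y":150,"z":150,"rx":0,"ry":0,"rz":0,"gripper":1},
  {"x":20,"y":190,"z":150,"rx":0,"ry":0,"rz":0,"gripper":1},
])

```text
clock: 6.5
eef_pos: [454.6, 183.4, 161.1]
tcp_rot: [-3.14, -0.003, -0.04]
contact_force: [1.0, -0.2, -0.0]
opening: 0.993
grasp_force: 0.0
```

Run:
```python
from h import *
t=r.grab_frame("top"); cv2.imwrite("pics/top2.png",t)
print(r.recognise("board_top","top")[:1])
c=cam("top"); g=cv2.cvtColor(t,cv2.COLOR_BGR2GRAY)
print(rects("top",t,"brass",19,(158,188,250,300),c)); print("blue",rects("top",t,"blue",85,(425,200,540,310),c))
```

```text
[{'box': [282.6, 186.1, 111.1, 113.5], 'conf': 0.69}]
[([577.0, 378.0], -0.14, 100, 16), ([580.0, 334.0], -0.02, 98, 16), ([591.0, 234.0], -0.12, 90, 15)]
blue [([435.0, -335.0], -0.46, 60, 39), ([482.0, -238.0], 1.09, 65, 38), ([539.0, -369.0], 0.97, 61, 39)]
```

View pics/top2.png

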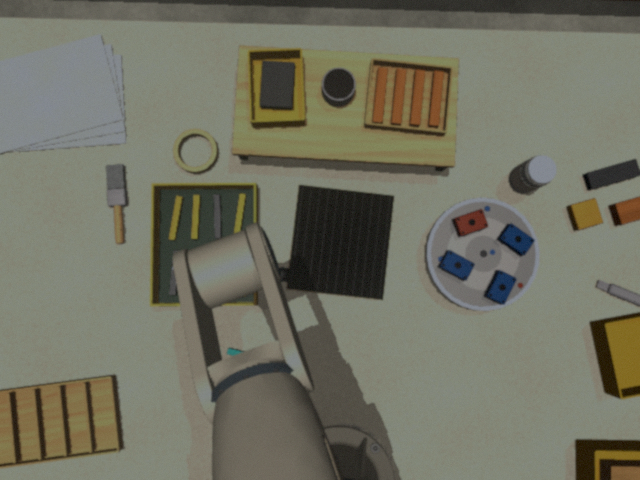

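The board is fully clear of the deck, with its corners at about (299,186), (393,195), (383,298) and (289,289). The bars and covers have not moved.

```bash
cat >> h.py <<'E'
def board(t,c=None,z=13):
    c=c or cam("top"); g=cv2.cvtColor(t,cv2.COLOR_BGR2GRAY)[175:310,280:402]
    m=((cv2.GaussianBlur(g,(5,5),0)<60)*255).astype(np.uint8)
    k=max(cv2.findContours(m,cv2.RETR_EXTERNAL,cv2.CHAIN_APPROX_NONE)[0],key=cv2.contourArea)
    P=np.array([ray("top",p[0][0]+280,p[0][1]+175,z,c)[:2] for p in k],np.float32); return cv2.minAreaRect(P)
def b2w(ctr,yaw,p):
    s,c=np.sin(yaw),np.cos(yaw); return np.round([ctr[0]+c*p[0]-s*p[1],ctr[1]+s*p[0]+c*p[1]],0)
E
python3 - <<'E'
from h import *
t=cv2.imread("pics/top2.png"); print(board(t))
P=[ray("top",*p,13)[:2] for p in((299,186),(393,195),(383,298),(289,289))]; print(np.round(P),np.mean(P,0))
s=r.sense(); print(s["eef_pos"],s["tcp_rot"],s["clock"])
for p in [(55,85),(55,45),(-55,85),(-55,45),(75,-55),(0,-55),(-75,-55)]: print(p,b2w(np.mean(P,0),-.09,p))
E
```

```text
((508.13458251953125, 18.41107940673828), (234.87364196777344, 282.1536865234375), 84.36381530761719)
[[ 656.  102.]
 [ 640. -113.]
 [ 406.  -93.]
 [ 422.  119.]] [530.82426663   3.75281507]
[459.36328036 186.67472004 160.9654154 ] [-3.136989   -0.00809383 -0.03644093] 6.6
(55, 85) [593.  83.]
(55, 45) [590.  44.]
(-55, 85) [484.  93.]
(-55, 45) [480.  54.]
(75, -55) [601. -58.]
(0, -55) [526. -51.]
(-75, -55) [451. -44.]
```

Request:
servo_tool([
  {"x":40,"y":62,"z":0,"rx":0,"ry":0,"rz":-0.05,"gripper":-0.3},
  {"x":80,"y":128,"z":0,"rx":0,"ry":0,"rz":-0.1,"gripper":-0.3},
  {"x":117,"y":191,"z":0,"rx":0,"ry":0,"rz":-0.1,"gripper":-0.3},
  {"x":117,"y":191,"z":0,"rx":0,"ry":0,"rz":-0.1,"gripper":-0.3},
  {"x":117,"y":191,"z":-30,"rx":0,"ry":0,"rz":-0.1,"gripper":-0.3},
  {"x":117,"y":191,"z":-75,"rx":0,"ry":0,"rz":-0.1,"gripper":-0.3},
  {"x":117,"y":191,"z":-110,"rx":0,"ry":0,"rz":-0.1,"gripper":-0.3},
  {"x":117,"y":191,"z":-110,"rx":0,"ry":0,"rz":-0.1,"gripper":-0.3},
  {"x":117,"y":191,"z":-110,"rx":0,"ry":0,"rz":-0.1,"gripper":-0.3},
])

```text
clock: 7.5
eef_pos: [572.4, 372.0, 48.4]
tcp_rot: [3.141, 0.0, -0.14]
contact_force: [0.1, 0.9, 0.8]
opening: 0.348
grasp_force: 0.0
```

Run:
```python
from h import *
w=r.grab_frame("wrist"); cv2.imwrite("pics/w1.png",w); c=cam("wrist"); s=r.sense(); print(s["eef_pos"],s["tcp_rot"],s["opening"])
print(c[1],rects("wrist",w,"brass",19,(0,0,640,480),c,600))
```

```text
[573.36019024 372.6072793   49.79846316] [-3.14006206e+00 -1.74296478e-03 -1.40002443e-01] 0.3502844666254936
[654.05218401 361.41244227 192.12168811] [([484.0, 241.0], 0.2, 61, 19), ([592.0, 378.0], -0.14, 78, 14), ([583.0, 335.0], -0.02, 101, 15), ([593.0, 417.0], 0.02, 118, 46), ([589.0, 240.0], -0.12, 100, 23), ([549.0, 215.0], 0.55, 314, 120)]
```

View pics/w1.png

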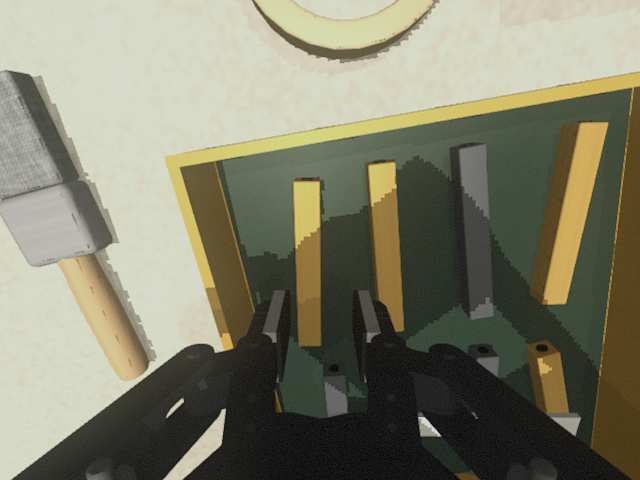

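The wrist view shows bar 1 at (308,260) between the fingers, about 5 mm to one side.

Request:
servo_tool([
  {"x":5,"y":5,"z":-10,"rx":0,"ry":0,"rz":0,"gripper":-0.3},
  {"x":5,"y":5,"z":-30,"rx":0,"ry":0,"rz":0,"gripper":-0.3},
  {"x":5,"y":5,"z":-41,"rx":0,"ry":0,"rz":0,"gripper":-0.3},
  {"x":5,"y":5,"z":-41,"rx":0,"ry":0,"rz":0,"gripper":-1},
  {"x":5,"y":5,"z":-41,"rx":0,"ry":0,"rz":0,"gripper":-1},
  {"x":5,"y":5,"z":-41,"rx":0,"ry":0,"rz":0,"gripper":-1},
  {"x":5,"y":5,"z":-41,"rx":0,"ry":0,"rz":0,"gripper":-1},
  {"x":5,"y":5,"z":0,"rx":0,"ry":0,"rz":0,"gripper":-1},
  {"x":5,"y":5,"z":40,"rx":0,"ry":0,"rz":0,"gripper":-1},
], newtons=60)

```text
clock: 8.45
eef_pos: [576.5, 376.6, 87.7]
tcp_rot: [3.14, 0.002, -0.14]
contact_force: [0.3, 1.1, -1.3]
opening: 0.146
grasp_force: 61.0
```

Request:
servo_tool([
  {"x":3,"y":-45,"z":0,"rx":0,"ry":0,"rz":0.05,"gripper":-1},
  {"x":6,"y":-95,"z":0,"rx":0,"ry":0,"rz":0.05,"gripper":-1},
  {"x":9,"y":-145,"z":0,"rx":0,"ry":0,"rz":0.05,"gripper":-1},
  {"x":12,"y":-195,"z":0,"rx":0,"ry":0,"rz":0.05,"gripper":-1},
  {"x":16,"y":-245,"z":0,"rx":0,"ry":0,"rz":0.05,"gripper":-1},
  {"x":16,"y":-293,"z":0,"rx":0,"ry":0,"rz":0.05,"gripper":-1},
  {"x":16,"y":-293,"z":-30,"rx":0,"ry":0,"rz":0.05,"gripper":-1},
  {"x":16,"y":-293,"z":-60,"rx":0,"ry":0,"rz":0.05,"gripper":-1},
  {"x":16,"y":-293,"z":-69,"rx":0,"ry":0,"rz":0.05,"gripper":-1},
  {"x":16,"y":-293,"z":-69,"rx":0,"ry":0,"rz":0.05,"gripper":-1},
])

```text
clock: 9.45
eef_pos: [592.4, 84.1, 17.8]
tcp_rot: [3.141, 0.002, -0.09]
contact_force: [0.2, -0.6, -1.6]
opening: 0.145
grasp_force: 61.1
```

Request:
servo_tool([
  {"x":0,"y":0,"z":-1.5,"rx":0,"ry":0,"rz":0,"gripper":-1},
  {"x":0,"y":0,"z":-1.5,"rx":0,"ry":0,"rz":0,"gripper":-0.3},
  {"x":0,"y":0,"z":-1.5,"rx":0,"ry":0,"rz":0,"gripper":-0.3},
  {"x":0,"y":0,"z":-1.5,"rx":0,"ry":0,"rz":0,"gripper":-0.3},
  {"x":0,"y":0,"z":30,"rx":0,"ry":0,"rz":0,"gripper":-0.3},
  {"x":0,"y":0,"z":75,"rx":0,"ry":0,"rz":0,"gripper":-0.3},
  {"x":-2,"y":48,"z":75,"rx":0,"ry":0,"rz":0.07,"gripper":-0.3},
  {"x":-4,"y":98,"z":75,"rx":0,"ry":0,"rz":0.07,"gripper":-0.3},
  {"x":-6,"y":148,"z":75,"rx":0,"ry":0,"rz":0.07,"gripper":-0.3},
  {"x":-8,"y":198,"z":75,"rx":0,"ry":0,"rz":0.07,"gripper":-0.3},
])

```text
clock: 10.45
eef_pos: [585.3, 284.0, 94.6]
tcp_rot: [-3.141, -0.001, -0.02]
contact_force: [0.5, 0.1, -1.1]
opening: 0.352
grasp_force: 0.0
```

Request:
servo_tool([
  {"x":-3,"y":48,"z":0,"rx":0,"ry":0,"rz":0,"gripper":-0.3},
  {"x":-4,"y":52,"z":-20,"rx":0,"ry":0,"rz":0,"gripper":-0.3},
  {"x":-4,"y":52,"z":-40,"rx":0,"ry":0,"rz":0,"gripper":-0.3},
  {"x":-4,"y":52,"z":-40,"rx":0,"ry":0,"rz":0,"gripper":-0.3},
])

```text
clock: 10.85
eef_pos: [579.4, 333.8, 51.5]
tcp_rot: [3.139, 0.004, -0.019]
contact_force: [-0.2, 0.3, 0.4]
opening: 0.353
grasp_force: 0.0
```

Request:
servo_tool([
  {"x":1,"y":0.5,"z":-25,"rx":0,"ry":0,"rz":0,"gripper":-0.3},
  {"x":1,"y":0.5,"z":-43.5,"rx":0,"ry":0,"rz":0,"gripper":-0.3},
  {"x":1,"y":0.5,"z":-43.5,"rx":0,"ry":0,"rz":0,"gripper":-1},
  {"x":1,"y":0.5,"z":-43.5,"rx":0,"ry":0,"rz":0,"gripper":-1},
  {"x":1,"y":0.5,"z":-43.5,"rx":0,"ry":0,"rz":0,"gripper":-1},
  {"x":1,"y":0.5,"z":-43.5,"rx":0,"ry":0,"rz":0,"gripper":-1},
  {"x":1,"y":0.5,"z":0,"rx":0,"ry":0,"rz":0,"gripper":-1},
  {"x":1,"y":0.5,"z":40,"rx":0,"ry":0,"rz":0,"gripper":-1},
])

```text
clock: 11.65
eef_pos: [581.7, 334.1, 94.3]
tcp_rot: [3.141, 0.002, -0.02]
contact_force: [0.4, -0.4, -1.0]
opening: 0.136
grasp_force: 60.3
```

Request:
servo_tool([
  {"x":2,"y":-45,"z":0,"rx":0,"ry":0,"rz":-0.07,"gripper":-1},
  {"x":4,"y":-95,"z":0,"rx":0,"ry":0,"rz":-0.07,"gripper":-1},
  {"x":6,"y":-145,"z":0,"rx":0,"ry":0,"rz":-0.07,"gripper":-1},
  {"x":8,"y":-195,"z":0,"rx":0,"ry":0,"rz":-0.07,"gripper":-1},
  {"x":9,"y":-245,"z":0,"rx":0,"ry":0,"rz":-0.07,"gripper":-1},
  {"x":9,"y":-290,"z":0,"rx":0,"ry":0,"rz":-0.07,"gripper":-1},
  {"x":9,"y":-290,"z":-30,"rx":0,"ry":0,"rz":-0.07,"gripper":-1},
  {"x":9,"y":-290,"z":-65,"rx":0,"ry":0,"rz":-0.07,"gripper":-1},
  {"x":9,"y":-290,"z":-72,"rx":0,"ry":0,"rz":-0.07,"gripper":-1},
  {"x":9,"y":-290,"z":-72,"rx":0,"ry":0,"rz":-0.07,"gripper":-1},
])

```text
clock: 12.65
eef_pos: [590.6, 44.5, 21.2]
tcp_rot: [3.141, 0.002, -0.09]
contact_force: [-0.1, -0.2, 0.0]
opening: 0.136
grasp_force: 60.3
```

Request:
servo_tool([
  {"x":0,"y":0,"z":-5,"rx":0,"ry":0,"rz":0,"gripper":-1},
  {"x":0,"y":0,"z":-5,"rx":0,"ry":0,"rz":0,"gripper":-0.3},
  {"x":0,"y":0,"z":-5,"rx":0,"ry":0,"rz":0,"gripper":-0.3},
  {"x":0,"y":0,"z":-5,"rx":0,"ry":0,"rz":0,"gripper":-0.3},
  {"x":0,"y":0,"z":30,"rx":0,"ry":0,"rz":0,"gripper":-0.3},
  {"x":0,"y":0,"z":70,"rx":0,"ry":0,"rz":0,"gripper":-0.3},
  {"x":-2,"y":48,"z":70,"rx":0,"ry":0,"rz":-0.03,"gripper":-0.3},
  {"x":-4,"y":98,"z":70,"rx":0,"ry":0,"rz":-0.03,"gripper":-0.3},
  {"x":-4,"y":148,"z":70,"rx":0,"ry":0,"rz":-0.03,"gripper":-0.3},
  {"x":-4,"y":191,"z":70,"rx":0,"ry":0,"rz":-0.03,"gripper":-0.3},
])

```text
clock: 13.65
eef_pos: [587.4, 238.0, 92.6]
tcp_rot: [-3.141, -0.001, -0.119]
contact_force: [0.7, 0.0, 0.5]
opening: 0.349
grasp_force: 0.0
```

Request:
servo_tool([
  {"x":0,"y":0,"z":-20,"rx":0,"ry":0,"rz":0,"gripper":-0.3},
  {"x":0,"y":0,"z":-40,"rx":0,"ry":0,"rz":0,"gripper":-0.3},
  {"x":0,"y":0,"z":-40,"rx":0,"ry":0,"rz":0,"gripper":-0.3},
])

```text
clock: 13.95
eef_pos: [585.5, 235.5, 49.8]
tcp_rot: [3.14, 0.003, -0.119]
contact_force: [0.1, -0.3, -0.7]
opening: 0.354
grasp_force: 0.0
```

Run:
```python
from h import *
w=r.grab_frame("wrist"); cv2.imwrite("pics/w2.png",w); c=cam("wrist"); s=r.sense(); print(s["eef_pos"],s["tcp_rot"],s["opening"])
print(c[1],rects("wrist",w,"brass",19,(0,0,640,480),c,600))
```

```text
[586.41199186 235.4229023   51.07403927] [ 3.14052847e+00  1.92997152e-03 -1.19319826e-01] 0.34775877383855447
[667.90294282 226.19405725 193.07754902] [([538.0, 418.0], -0.42, 178, 56), ([595.0, 234.0], -0.13, 89, 14), ([636.0, 270.0], 1.09, 241, 107), ([594.0, 79.0], 0.0, 107, 24)]
```

View pics/w2.png

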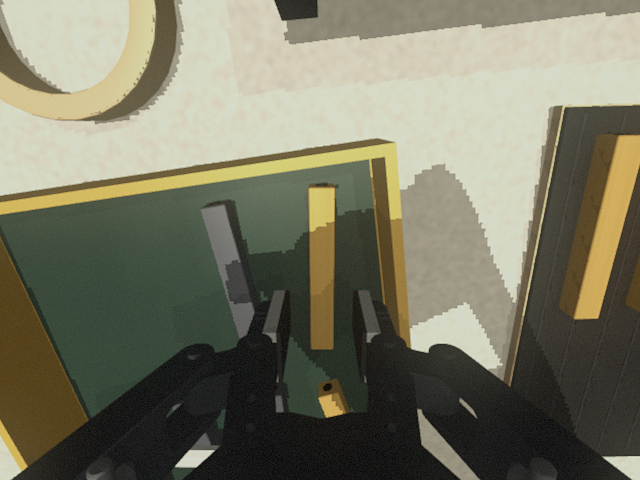

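Bar 3 is centred between the fingers at (322,265), and the bars already placed show on the board at the right.

Request:
servo_tool([
  {"x":0,"y":-1,"z":-25,"rx":0,"ry":0,"rz":0,"gripper":-0.3},
  {"x":0,"y":-1,"z":-42.5,"rx":0,"ry":0,"rz":0,"gripper":-0.3},
  {"x":0,"y":-1,"z":-42.5,"rx":0,"ry":0,"rz":0,"gripper":-1},
  {"x":0,"y":-1,"z":-42.5,"rx":0,"ry":0,"rz":0,"gripper":-1},
  {"x":0,"y":-1,"z":-42.5,"rx":0,"ry":0,"rz":0,"gripper":-1},
  {"x":0,"y":-1,"z":-42.5,"rx":0,"ry":0,"rz":0,"gripper":-1},
  {"x":0,"y":-1,"z":0,"rx":0,"ry":0,"rz":0,"gripper":-1},
  {"x":0,"y":-1,"z":40,"rx":0,"ry":0,"rz":0,"gripper":-1},
])

```text
clock: 14.8
eef_pos: [586.4, 234.2, 91.9]
tcp_rot: [3.14, 0.002, -0.12]
contact_force: [0.4, -0.2, -1.7]
opening: 0.142
grasp_force: 60.3
```

Request:
servo_tool([
  {"x":-20,"y":-40,"z":0,"rx":0,"ry":0,"rz":0.03,"gripper":-1},
  {"x":-50,"y":-80,"z":0,"rx":0,"ry":0,"rz":0.03,"gripper":-1},
  {"x":-80,"y":-118,"z":0,"rx":0,"ry":0,"rz":0.03,"gripper":-1},
  {"x":-102,"y":-141,"z":0,"rx":0,"ry":0,"rz":0.03,"gripper":-1},
  {"x":-102,"y":-141,"z":-30,"rx":0,"ry":0,"rz":0.03,"gripper":-1},
  {"x":-102,"y":-141,"z":-65,"rx":0,"ry":0,"rz":0.03,"gripper":-1},
  {"x":-102,"y":-141,"z":-70,"rx":0,"ry":0,"rz":0.03,"gripper":-1},
  {"x":-102,"y":-141,"z":-70,"rx":0,"ry":0,"rz":0.03,"gripper":-1},
])

```text
clock: 15.6
eef_pos: [484.7, 93.5, 21.4]
tcp_rot: [3.141, 0.002, -0.09]
contact_force: [0.0, -0.7, -1.5]
opening: 0.142
grasp_force: 60.3
```

Request:
servo_tool([
  {"x":0,"y":0,"z":-5,"rx":0,"ry":0,"rz":0,"gripper":-1},
  {"x":0,"y":0,"z":-5,"rx":0,"ry":0,"rz":0,"gripper":-0.3},
  {"x":0,"y":0,"z":-5,"rx":0,"ry":0,"rz":0,"gripper":-0.3},
  {"x":0,"y":0,"z":-5,"rx":0,"ry":0,"rz":0,"gripper":-0.3},
  {"x":0,"y":0,"z":35,"rx":0,"ry":0,"rz":0,"gripper":-0.3},
  {"x":0,"y":0,"z":80,"rx":0,"ry":0,"rz":0,"gripper":-0.3},
  {"x":-5,"y":48,"z":80,"rx":0,"ry":0,"rz":0.15,"gripper":0},
  {"x":-10,"y":98,"z":80,"rx":0,"ry":0,"rz":0.3,"gripper":0},
  {"x":-18,"y":145,"z":80,"rx":0,"ry":0,"rz":0.45,"gripper":0},
  {"x":-28,"y":190,"z":80,"rx":0,"ry":0,"rz":0.6,"gripper":0},
])

```text
clock: 16.6
eef_pos: [457.4, 285.7, 102.6]
tcp_rot: [-3.142, -0.002, 0.516]
contact_force: [0.9, -1.3, -0.7]
opening: 0.495
grasp_force: 0.0
```

Request:
servo_tool([
  {"x":0,"y":19,"z":0,"rx":0,"ry":0,"rz":0.15,"gripper":0},
  {"x":0,"y":19,"z":0,"rx":0,"ry":0,"rz":0.3,"gripper":0},
  {"x":0,"y":19,"z":0,"rx":0,"ry":0,"rz":0.45,"gripper":0},
  {"x":0,"y":19,"z":0,"rx":0,"ry":0,"rz":0.6,"gripper":0},
  {"x":0,"y":19,"z":-15,"rx":0,"ry":0,"rz":0.75,"gripper":0},
  {"x":0,"y":19,"z":-30,"rx":0,"ry":0,"rz":0.9,"gripper":0},
  {"x":0,"y":19,"z":-30,"rx":0,"ry":0,"rz":0.92,"gripper":0},
  {"x":0,"y":19,"z":-30,"rx":0,"ry":0,"rz":0.92,"gripper":0},
])

```text
clock: 17.4
eef_pos: [457.3, 302.5, 72.0]
tcp_rot: [-3.141, 0.0, 1.427]
contact_force: [-0.3, -0.2, 0.3]
opening: 0.504
grasp_force: 0.0
```

Run:
```python
from h import *
w=r.grab_frame("wrist"); cv2.imwrite("pics/w3.png",w); s=r.sense(); print(s["eef_pos"],s["tcp_rot"],s["opening"])
```

```text
[457.63236855 302.72909347  72.37872711] [ 3.14114032e+00 -4.18279478e-04  1.42651862e+00] 0.4985535309587427
```

View pics/w3.png

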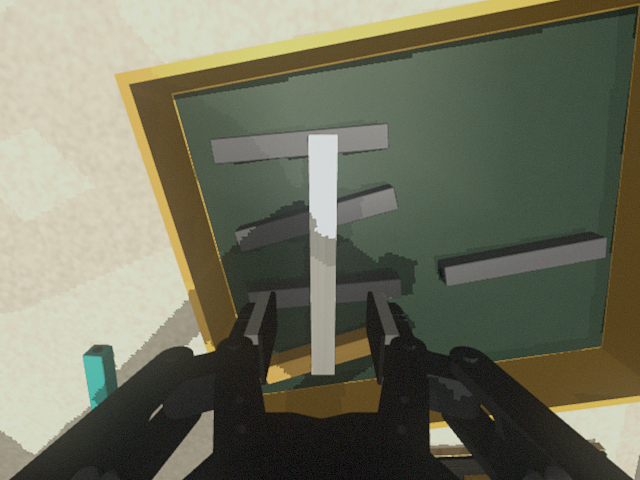

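Run:
```python
from h import *
c=cam("wrist")
for p in [(457,302,23),(457,302,72),(457,313,19),(457,291,19)]: print(p,proj("wrist",p,c))
for u,v in [(303,138),(318,210),(325,287),(330,350)]: print(ray("wrist",u,v,19,c))
```

```text
(457, 302, 23) [320.49559765 267.83630626]
(457, 302, 72) [320.39886062 308.50244206]
(457, 313, 19) [317.95446975 249.11813626]
(457, 291, 19) [322.9668591  280.96941446]
[458.39885308 379.58651741  19.        ]
[460.66572397 337.62563079  19.        ]
[457.69261961 286.56848378  19.        ]
[454.37975483 238.29310127  19.        ]
```

The strip runs (323,135)–(322,375). Its free span between two steel bars is at y≈311, so I grip it there.

Request:
servo_tool([
  {"x":1,"y":9,"z":-20,"rx":0,"ry":0,"rz":0,"gripper":0},
  {"x":1,"y":9,"z":-40,"rx":0,"ry":0,"rz":0,"gripper":0},
  {"x":1,"y":9,"z":-56,"rx":0,"ry":0,"rz":0,"gripper":0},
  {"x":1,"y":9,"z":-56,"rx":0,"ry":0,"rz":0,"gripper":-1},
  {"x":1,"y":9,"z":-56,"rx":0,"ry":0,"rz":0,"gripper":-1},
  {"x":1,"y":9,"z":-56,"rx":0,"ry":0,"rz":0,"gripper":-1},
  {"x":1,"y":9,"z":-56,"rx":0,"ry":0,"rz":0,"gripper":-1},
  {"x":1,"y":9,"z":-50,"rx":0,"ry":0,"rz":0,"gripper":-1},
  {"x":1,"y":9,"z":-25,"rx":0,"ry":0,"rz":0,"gripper":-1},
], newtons=30)

```text
clock: 18.35
eef_pos: [457.5, 311.0, 46.3]
tcp_rot: [-3.14, 0.002, 1.427]
contact_force: [-0.2, 0.1, 0.4]
opening: 0.175
grasp_force: 29.3
```

Request:
servo_tool([
  {"x":40,"y":-3,"z":0,"rx":0,"ry":0,"rz":0,"gripper":-1},
  {"x":80,"y":-3,"z":0,"rx":0,"ry":0,"rz":0,"gripper":-1},
  {"x":115,"y":-3,"z":0,"rx":0,"ry":0,"rz":0,"gripper":-1},
  {"x":115,"y":-3,"z":-15,"rx":0,"ry":0,"rz":0,"gripper":-1},
  {"x":115,"y":-3,"z":-27,"rx":0,"ry":0,"rz":0,"gripper":-1},
  {"x":115,"y":-3,"z":-27,"rx":0,"ry":0,"rz":0,"gripper":-1},
  {"x":115,"y":-3,"z":-27,"rx":0,"ry":0,"rz":0,"gripper":-0.3},
  {"x":115,"y":-3,"z":-27,"rx":0,"ry":0,"rz":0,"gripper":-0.3},
  {"x":115,"y":-3,"z":-5,"rx":0,"ry":0,"rz":0,"gripper":-0.3},
  {"x":115,"y":-3,"z":40,"rx":0,"ry":0,"rz":0,"gripper":-0.3},
])

```text
clock: 19.35
eef_pos: [570.7, 307.6, 84.7]
tcp_rot: [-3.137, 0.004, 1.43]
contact_force: [0.5, 1.0, 0.4]
opening: 0.353
grasp_force: 0.0
```

Request:
servo_tool([
  {"x":-40,"y":-20,"z":20,"rx":0,"ry":0,"rz":-0.15,"gripper":-0.3},
  {"x":-80,"y":-40,"z":20,"rx":0,"ry":0,"rz":-0.3,"gripper":-0.3},
  {"x":-120,"y":-60,"z":0,"rx":0,"ry":0,"rz":-0.45,"gripper":-0.3},
  {"x":-123,"y":-75,"z":-15,"rx":0,"ry":0,"rz":-0.6,"gripper":-0.3},
  {"x":-123,"y":-76,"z":-15,"rx":0,"ry":0,"rz":-0.75,"gripper":-0.3},
  {"x":-123,"y":-76,"z":-15,"rx":0,"ry":0,"rz":-0.9,"gripper":-0.3},
  {"x":-123,"y":-76,"z":-15,"rx":0,"ry":0,"rz":-1.05,"gripper":-0.3},
  {"x":-123,"y":-76,"z":-15,"rx":0,"ry":0,"rz":-1.2,"gripper":-0.3},
  {"x":-123,"y":-76,"z":-15,"rx":0,"ry":0,"rz":-1.23,"gripper":-0.3},
  {"x":-123,"y":-76,"z":-15,"rx":0,"ry":0,"rz":-1.23,"gripper":-0.3},
])

```text
clock: 20.35
eef_pos: [450.3, 232.8, 72.3]
tcp_rot: [-3.141, -0.001, 0.2]
contact_force: [-0.5, -0.4, -0.1]
opening: 0.352
grasp_force: 0.0
```

Run:
```python
from h import *
w=r.grab_frame("wrist"); cv2.imwrite("pics/w4.png",w); c=cam("wrist"); s=r.sense(); print(s["eef_pos"],s["tcp_rot"],s["opening"])
print(rects("wrist",w,"brass",19,(0,0,640,480),c,600))
```

```text
[450.34787383 232.79573988  72.27709239] [-3.14131628e+00 -9.10219900e-04  2.01545625e-01] 0.3491764102243022
[([381.0, 213.0], -1.54, 63, 42), ([463.0, 234.0], 0.2, 82, 14), ([486.0, 92.0], -0.11, 104, 24), ([564.0, 84.0], -0.05, 37, 19), ([513.0, 193.0], 0.03, 183, 20), ([449.0, 347.0], -0.09, 207, 161)]
```

View pics/w4.png

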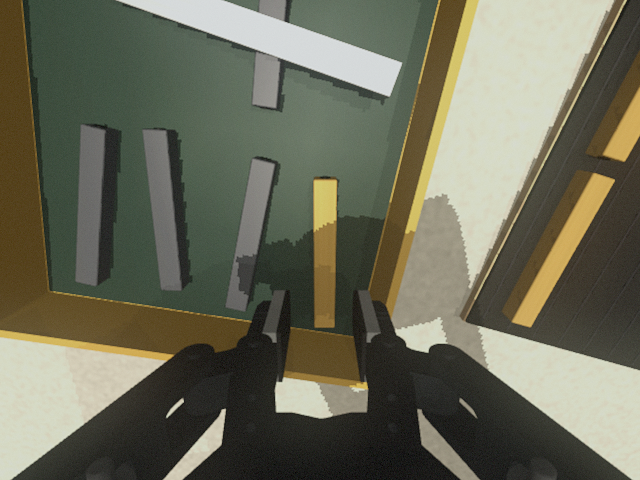

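Bar 4 is uncovered at (325,250), and the strip now lies across the far part of the bin, inside the walls.

Request:
servo_tool([
  {"x":4,"y":-0.5,"z":-35,"rx":0,"ry":0,"rz":0,"gripper":-0.3},
  {"x":4,"y":-0.5,"z":-60,"rx":0,"ry":0,"rz":0,"gripper":-0.3},
  {"x":4,"y":-0.5,"z":-64,"rx":0,"ry":0,"rz":0,"gripper":-0.3},
  {"x":4,"y":-0.5,"z":-64,"rx":0,"ry":0,"rz":0,"gripper":-1},
  {"x":4,"y":-0.5,"z":-64,"rx":0,"ry":0,"rz":0,"gripper":-1},
  {"x":4,"y":-0.5,"z":-64,"rx":0,"ry":0,"rz":0,"gripper":-1},
  {"x":4,"y":-0.5,"z":-64,"rx":0,"ry":0,"rz":0,"gripper":-1},
  {"x":4,"y":-0.5,"z":-20,"rx":0,"ry":0,"rz":0,"gripper":-1},
  {"x":4,"y":-0.5,"z":18,"rx":0,"ry":0,"rz":0,"gripper":-1},
], newtons=60)

```text
clock: 21.3
eef_pos: [453.4, 231.6, 90.1]
tcp_rot: [3.141, 0.003, 0.2]
contact_force: [-0.4, 1.0, -1.2]
opening: 0.145
grasp_force: 59.2
```

Request:
servo_tool([
  {"x":8,"y":-40,"z":0,"rx":0,"ry":0,"rz":-0.15,"gripper":-1},
  {"x":15,"y":-85,"z":0,"rx":0,"ry":0,"rz":-0.29,"gripper":-1},
  {"x":22,"y":-133,"z":0,"rx":0,"ry":0,"rz":-0.29,"gripper":-1},
  {"x":26,"y":-182,"z":0,"rx":0,"ry":0,"rz":-0.29,"gripper":-1},
  {"x":26,"y":-182,"z":-15,"rx":0,"ry":0,"rz":-0.29,"gripper":-1},
  {"x":26,"y":-182,"z":-45,"rx":0,"ry":0,"rz":-0.29,"gripper":-1},
  {"x":26,"y":-182,"z":-69,"rx":0,"ry":0,"rz":-0.29,"gripper":-1},
  {"x":26,"y":-182,"z":-69,"rx":0,"ry":0,"rz":-0.29,"gripper":-1},
])

```text
clock: 22.1
eef_pos: [478.1, 49.6, 18.6]
tcp_rot: [3.141, 0.005, -0.09]
contact_force: [-0.5, -0.1, -1.5]
opening: 0.142
grasp_force: 59.3
```

Request:
servo_tool([
  {"x":0,"y":0,"z":-2.5,"rx":0,"ry":0,"rz":0,"gripper":-1},
  {"x":0,"y":0,"z":-2.5,"rx":0,"ry":0,"rz":0,"gripper":-0.3},
  {"x":0,"y":0,"z":-2.5,"rx":0,"ry":0,"rz":0,"gripper":-0.3},
  {"x":0,"y":0,"z":-2.5,"rx":0,"ry":0,"rz":0,"gripper":-0.3},
  {"x":0,"y":0,"z":35,"rx":0,"ry":0,"rz":0,"gripper":-0.3},
  {"x":0,"y":-10,"z":82,"rx":0,"ry":0,"rz":0.15,"gripper":-0.3},
  {"x":0,"y":-40,"z":122,"rx":0,"ry":0,"rz":0.3,"gripper":0.5},
  {"x":0,"y":-85,"z":122,"rx":0,"ry":0,"rz":0.45,"gripper":0.5},
  {"x":0,"y":-130,"z":122,"rx":0,"ry":0,"rz":0.6,"gripper":0.5},
  {"x":0,"y":-175,"z":122,"rx":0,"ry":0,"rz":0.75,"gripper":0.5},
])

```text
clock: 23.1
eef_pos: [481.0, -119.1, 144.1]
tcp_rot: [3.14, -0.002, 0.615]
contact_force: [1.1, 0.7, 0.8]
opening: 0.748
grasp_force: 0.0
```

Request:
servo_tool([
  {"x":1,"y":-45,"z":0,"rx":0,"ry":0,"rz":0.15,"gripper":0.5},
  {"x":1,"y":-90,"z":0,"rx":0,"ry":0,"rz":0.3,"gripper":0.5},
  {"x":1,"y":-115,"z":0,"rx":0,"ry":0,"rz":0.43,"gripper":0.5},
  {"x":1,"y":-115,"z":0,"rx":0,"ry":0,"rz":0.43,"gripper":0.5},
  {"x":1,"y":-115,"z":0,"rx":0,"ry":0,"rz":0.43,"gripper":0.5},
])

```text
clock: 23.6
eef_pos: [481.5, -232.9, 143.0]
tcp_rot: [3.141, -0.0, 1.035]
contact_force: [0.5, 1.0, 0.4]
opening: 0.753
grasp_force: 0.0
```

Run:
```python
from h import *
w=r.grab_frame("wrist"); cv2.imwrite("pics/w5.png",w); c=cam("wrist"); s=r.sense(); print(s["eef_pos"],s["tcp_rot"],s["opening"])
print(rects("wrist",w,"blue",85,(0,0,640,480),c,600))
```

```text
[ 481.43639583 -232.15974817  142.8901144 ] [-3.14135179e+00 -2.76666786e-04  1.03594194e+00] 0.749705860423904
[([439.0, -334.0], -0.49, 61, 38), ([551.0, -353.0], -0.68, 39, 21), ([476.0, -255.0], -0.34, 35, 31)]
```

View pics/w5.png

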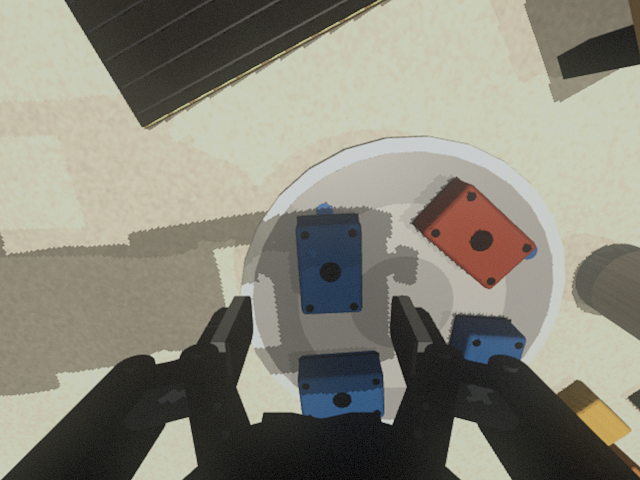

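B2 lies between the fingers: top centre dot (330,272), near edge (303,312)–(361,312).

Run:
```python
from h import *
c=cam("wrist")
P=[ray("wrist",u,v,85,c)[:2] for u,v in [(330,272),(305,235),(355,233),(353,307),(309,308)]]
print(np.round(P,1),np.round(np.mean(P[1:],0),1)); d=P[1]-P[4]; e=P[2]-P[3]; print(np.arctan2(d[1],d[0]),np.arctan2(e[1],e[0]))
```

```text
[[ 482.2 -241.5]
 [ 481.5 -211.7]
 [ 509.  -226.5]
 [ 482.7 -271.7]
 [ 456.7 -257.2]] [ 482.5 -241.7]
1.0733214418077743 1.042785619240235
```

Request:
servo_tool([
  {"x":1,"y":-9.5,"z":-20,"rx":0,"ry":0,"rz":0.02,"gripper":0.5},
  {"x":1,"y":-9.5,"z":-60,"rx":0,"ry":0,"rz":0.02,"gripper":0.5},
  {"x":1,"y":-9.5,"z":-84,"rx":0,"ry":0,"rz":0.02,"gripper":0.5},
  {"x":1,"y":-9.5,"z":-84,"rx":0,"ry":0,"rz":0.02,"gripper":-0.5},
  {"x":1,"y":-9.5,"z":-84,"rx":0,"ry":0,"rz":0.02,"gripper":-0.5},
  {"x":1,"y":-9.5,"z":-84,"rx":0,"ry":0,"rz":0.02,"gripper":-0.5},
  {"x":1,"y":-9.5,"z":-84,"rx":0,"ry":0,"rz":0.02,"gripper":-0.5},
  {"x":1,"y":-9.5,"z":-50,"rx":0,"ry":0,"rz":0.02,"gripper":-0.5},
  {"x":1,"y":-9.5,"z":-10,"rx":0,"ry":0,"rz":0.02,"gripper":-0.5},
], newtons=50)

```text
clock: 24.55
eef_pos: [481.8, -241.7, 133.2]
tcp_rot: [-3.139, 0.0, 1.059]
contact_force: [0.6, -1.1, -1.1]
opening: 0.477
grasp_force: 52.9
```

Request:
servo_tool([
  {"x":-5,"y":30,"z":0,"rx":0,"ry":0,"rz":-0.15,"gripper":-0.5},
  {"x":-12,"y":70,"z":0,"rx":0,"ry":0,"rz":-0.3,"gripper":-0.5},
  {"x":-20,"y":110,"z":0,"rx":0,"ry":0,"rz":-0.45,"gripper":-0.5},
  {"x":-26,"y":150,"z":0,"rx":0,"ry":0,"rz":-0.6,"gripper":-0.5},
  {"x":-31,"y":190,"z":0,"rx":0,"ry":0,"rz":-0.75,"gripper":-0.5},
  {"x":-31,"y":198,"z":-30,"rx":0,"ry":0,"rz":-0.9,"gripper":-0.5},
  {"x":-31,"y":198,"z":-65,"rx":0,"ry":0,"rz":-1.05,"gripper":-0.5},
  {"x":-31,"y":198,"z":-95,"rx":0,"ry":0,"rz":-1.15,"gripper":-0.5},
  {"x":-31,"y":198,"z":-111,"rx":0,"ry":0,"rz":-1.15,"gripper":-0.5},
  {"x":-31,"y":198,"z":-111,"rx":0,"ry":0,"rz":-1.15,"gripper":-0.5},
])

```text
clock: 25.55
eef_pos: [450.7, -44.0, 20.7]
tcp_rot: [-3.142, 0.002, -0.091]
contact_force: [-0.8, -0.2, -0.2]
opening: 0.48
grasp_force: 53.1
```

Request:
servo_tool([
  {"x":0,"y":0,"z":-3.5,"rx":0,"ry":0,"rz":0,"gripper":-0.5},
  {"x":0,"y":0,"z":-3.5,"rx":0,"ry":0,"rz":0,"gripper":0.4},
  {"x":0,"y":0,"z":-3.5,"rx":0,"ry":0,"rz":0,"gripper":0.4},
  {"x":0,"y":0,"z":-3.5,"rx":0,"ry":0,"rz":0,"gripper":0.4},
  {"x":0,"y":0,"z":40,"rx":0,"ry":0,"rz":0,"gripper":0.4},
  {"x":0,"y":-10,"z":85,"rx":0,"ry":0,"rz":0,"gripper":0.4},
  {"x":0,"y":-45,"z":118,"rx":0,"ry":0,"rz":-0.1,"gripper":0.5},
  {"x":-3,"y":-93,"z":122,"rx":0,"ry":0,"rz":-0.2,"gripper":0.5},
  {"x":-6,"y":-143,"z":122,"rx":0,"ry":0,"rz":-0.3,"gripper":0.5},
  {"x":-9,"y":-192,"z":122,"rx":0,"ry":0,"rz":-0.38,"gripper":0.5},
])

```text
clock: 26.55
eef_pos: [442.8, -238.3, 145.1]
tcp_rot: [-3.142, -0.003, -0.474]
contact_force: [1.3, 1.5, 0.7]
opening: 0.746
grasp_force: 0.0
```

Request:
servo_tool([
  {"x":-3,"y":-47,"z":0,"rx":0,"ry":0,"rz":0,"gripper":0.5},
  {"x":-5,"y":-85,"z":0,"rx":0,"ry":0,"rz":0,"gripper":0.5},
  {"x":-5,"y":-97,"z":0,"rx":0,"ry":0,"rz":0,"gripper":0.5},
  {"x":-5,"y":-97,"z":0,"rx":0,"ry":0,"rz":0,"gripper":0.5},
  {"x":-5,"y":-97,"z":0,"rx":0,"ry":0,"rz":0,"gripper":0.5},
])

```text
clock: 27.05
eef_pos: [437.4, -332.2, 143.6]
tcp_rot: [-3.141, 0.001, -0.471]
contact_force: [0.6, 0.4, -0.4]
opening: 0.746
grasp_force: 0.0
```

Run:
```python
from h import *
w=r.grab_frame("wrist"); cv2.imwrite("pics/w6.png",w); c=cam("wrist"); s=r.sense(); print(s["eef_pos"],s["tcp_rot"],s["opening"])
print(rects("wrist",w,"blue",85,(0,0,640,480),c,600))
```

```text
[ 437.50777889 -331.80365145  143.66885387] [-3.14111321e+00  7.74333547e-04 -4.70379179e-01] 0.7513795412549206
[([463.0, -102.0], -0.1, 52, 35), ([540.0, -371.0], 0.95, 61, 39)]
```

View pics/w6.png

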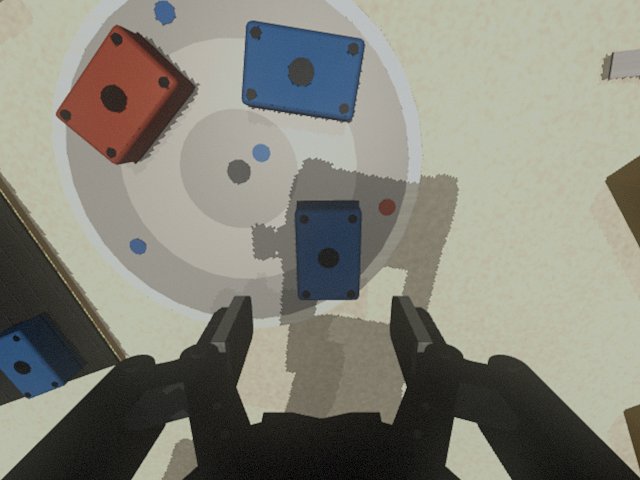

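B1 is aligned with the fingers: dot (328,258), screws (304,218), (353,218), (354,295), (305,295). B2 rests on the board at lower left.

Run:
```python
from h import *
c=cam("wrist")
P=[ray("wrist",u,v,85,c)[:2] for u,v in [(328,258),(304,218),(353,218),(354,295),(305,295)]]
print(np.round(P,1),np.round(np.mean(P[1:],0),1)); d=P[1]-P[4]; print(np.arctan2(d[1],d[0]))
```

```text
[[ 436.6 -336. ]
 [ 467.1 -334.6]
 [ 453.4 -361.7]
 [ 404.9 -339.6]
 [ 419.8 -310.4]] [ 436.3 -336.6]
-0.47357298373468226
```

Request:
servo_tool([
  {"x":-1,"y":-4.5,"z":-20,"rx":0,"ry":0,"rz":0,"gripper":0.5},
  {"x":-1,"y":-4.5,"z":-60,"rx":0,"ry":0,"rz":0,"gripper":0.5},
  {"x":-1,"y":-4.5,"z":-85,"rx":0,"ry":0,"rz":0,"gripper":0.5},
  {"x":-1,"y":-4.5,"z":-85,"rx":0,"ry":0,"rz":0,"gripper":-0.5},
  {"x":-1,"y":-4.5,"z":-85,"rx":0,"ry":0,"rz":0,"gripper":-0.5},
  {"x":-1,"y":-4.5,"z":-85,"rx":0,"ry":0,"rz":0,"gripper":-0.5},
  {"x":-1,"y":-4.5,"z":-85,"rx":0,"ry":0,"rz":0,"gripper":-0.5},
  {"x":-1,"y":-4.5,"z":-50,"rx":0,"ry":0,"rz":0,"gripper":-0.5},
  {"x":-1,"y":-4.5,"z":-10,"rx":0,"ry":0,"rz":0,"gripper":-0.5},
])

```text
clock: 28.0
eef_pos: [435.9, -337.1, 134.3]
tcp_rot: [-3.141, 0.002, -0.471]
contact_force: [1.1, -0.6, -0.9]
opening: 0.483
grasp_force: 53.1
```

Request:
servo_tool([
  {"x":10,"y":45,"z":0,"rx":0,"ry":0,"rz":0.1,"gripper":-0.5},
  {"x":25,"y":90,"z":0,"rx":0,"ry":0,"rz":0.2,"gripper":-0.5},
  {"x":40,"y":135,"z":0,"rx":0,"ry":0,"rz":0.3,"gripper":-0.5},
  {"x":55,"y":180,"z":0,"rx":0,"ry":0,"rz":0.38,"gripper":-0.5},
  {"x":72,"y":225,"z":0,"rx":0,"ry":0,"rz":0.38,"gripper":-0.5},
  {"x":90,"y":268,"z":0,"rx":0,"ry":0,"rz":0.38,"gripper":-0.5},
  {"x":90,"y":286,"z":-20,"rx":0,"ry":0,"rz":0.38,"gripper":-0.5},
  {"x":90,"y":286,"z":-60,"rx":0,"ry":0,"rz":0.38,"gripper":-0.5},
  {"x":90,"y":286,"z":-100,"rx":0,"ry":0,"rz":0.38,"gripper":-0.5},
  {"x":90,"y":286,"z":-111,"rx":0,"ry":0,"rz":0.38,"gripper":-0.5},
])

```text
clock: 29.0
eef_pos: [524.7, -51.2, 20.4]
tcp_rot: [-3.142, 0.004, -0.09]
contact_force: [-0.2, 0.5, -0.6]
opening: 0.483
grasp_force: 53.2
```

Request:
servo_tool([
  {"x":0,"y":0,"z":-3.5,"rx":0,"ry":0,"rz":0,"gripper":-0.5},
  {"x":0,"y":0,"z":-3.5,"rx":0,"ry":0,"rz":0,"gripper":0.4},
  {"x":0,"y":0,"z":-3.5,"rx":0,"ry":0,"rz":0,"gripper":0.4},
  {"x":0,"y":0,"z":-3.5,"rx":0,"ry":0,"rz":0,"gripper":0.4},
  {"x":0,"y":0,"z":40,"rx":0,"ry":0,"rz":0,"gripper":0.4},
  {"x":0,"y":-10,"z":85,"rx":0,"ry":0,"rz":0.15,"gripper":0.4},
  {"x":0,"y":-45,"z":118,"rx":0,"ry":0,"rz":0.3,"gripper":0.5},
  {"x":3,"y":-93,"z":122,"rx":0,"ry":0,"rz":0.45,"gripper":0.5},
  {"x":6,"y":-143,"z":122,"rx":0,"ry":0,"rz":0.6,"gripper":0.5},
  {"x":9,"y":-192,"z":122,"rx":0,"ry":0,"rz":0.75,"gripper":0.5},
])

```text
clock: 30.0
eef_pos: [535.9, -238.4, 146.8]
tcp_rot: [3.139, -0.002, 0.641]
contact_force: [0.4, 0.5, 0.4]
opening: 0.752
grasp_force: 0.0
```

Request:
servo_tool([
  {"x":2,"y":-47,"z":0,"rx":0,"ry":0,"rz":0.15,"gripper":0.5},
  {"x":4,"y":-95,"z":0,"rx":0,"ry":0,"rz":0.3,"gripper":0.5},
  {"x":6,"y":-126,"z":0,"rx":0,"ry":0,"rz":0.32,"gripper":0.5},
  {"x":6,"y":-126,"z":0,"rx":0,"ry":0,"rz":0.32,"gripper":0.5},
  {"x":6,"y":-126,"z":0,"rx":0,"ry":0,"rz":0.32,"gripper":0.5},
])

```text
clock: 30.5
eef_pos: [541.1, -363.0, 145.4]
tcp_rot: [3.141, -0.0, 0.952]
contact_force: [-0.4, 1.0, 0.1]
opening: 0.751
grasp_force: 0.0
```

Run:
```python
from h import *
w=r.grab_frame("wrist"); cv2.imwrite("pics/w7.png",w); c=cam("wrist"); s=r.sense(); print(s["eef_pos"],s["tcp_rot"],s["opening"])
print(rects("wrist",w,"blue",85,(0,0,640,480),c,600))
```

```text
[ 541.1038537  -362.0565362   145.20350092] [ 3.14156208e+00 -3.28637287e-04  9.53610780e-01] 0.7525173815103401
[]
```

View pics/w7.png

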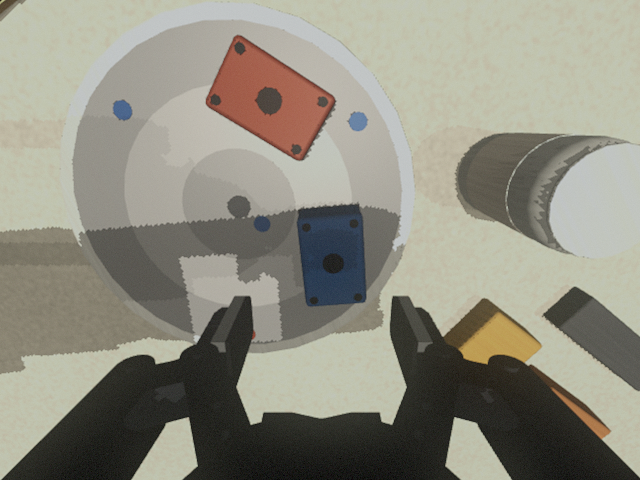

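B3 is in view: dot (333,263), screws (305,226), (354,224), (358,297), (313,300).

Run:
```python
from h import *
c=cam("wrist")
P=[ray("wrist",u,v,85,c)[:2] for u,v in [(333,263),(305,226),(354,224),(358,297),(313,300)]]
print(np.round(P,1),np.round(np.mean(P[1:],0),1)); d=P[1]-P[4];e=P[2]-P[3]; print(np.arctan2(d[1],d[0]),np.arctan2(e[1],e[0]))
```

```text
[[ 545.8 -368.2]
 [ 545.8 -337.4]
 [ 571.6 -354.1]
 [ 545.5 -398.4]
 [ 519.4 -382.6]] [ 545.5 -368.1]
1.0424810863231493 1.0378445978923199
```

Request:
servo_tool([
  {"x":4.5,"y":-6,"z":-20,"rx":0,"ry":0,"rz":0.085,"gripper":0.5},
  {"x":4.5,"y":-6,"z":-60,"rx":0,"ry":0,"rz":0.085,"gripper":0.5},
  {"x":4.5,"y":-6,"z":-87,"rx":0,"ry":0,"rz":0.085,"gripper":0.5},
  {"x":4.5,"y":-6,"z":-87,"rx":0,"ry":0,"rz":0.085,"gripper":-0.5},
  {"x":4.5,"y":-6,"z":-87,"rx":0,"ry":0,"rz":0.085,"gripper":-0.5},
  {"x":4.5,"y":-6,"z":-87,"rx":0,"ry":0,"rz":0.085,"gripper":-0.5},
  {"x":4.5,"y":-6,"z":-87,"rx":0,"ry":0,"rz":0.085,"gripper":-0.5},
  {"x":4.5,"y":-6,"z":-50,"rx":0,"ry":0,"rz":0.085,"gripper":-0.5},
  {"x":4.5,"y":-6,"z":-10,"rx":0,"ry":0,"rz":0.085,"gripper":-0.5},
])

```text
clock: 31.45
eef_pos: [545.2, -368.0, 135.4]
tcp_rot: [-3.14, -0.0, 1.04]
contact_force: [1.1, -0.9, -1.3]
opening: 0.484
grasp_force: 53.5
```

Request:
servo_tool([
  {"x":5,"y":45,"z":0,"rx":0,"ry":0,"rz":-0.15,"gripper":-0.5},
  {"x":15,"y":90,"z":0,"rx":0,"ry":0,"rz":-0.3,"gripper":-0.5},
  {"x":25,"y":135,"z":0,"rx":0,"ry":0,"rz":-0.45,"gripper":-0.5},
  {"x":35,"y":180,"z":0,"rx":0,"ry":0,"rz":-0.6,"gripper":-0.5},
  {"x":45,"y":225,"z":0,"rx":0,"ry":0,"rz":-0.75,"gripper":-0.5},
  {"x":55,"y":270,"z":0,"rx":0,"ry":0,"rz":-0.9,"gripper":-0.5},
  {"x":55,"y":310,"z":0,"rx":0,"ry":0,"rz":-1.05,"gripper":-0.5},
  {"x":55,"y":310,"z":-40,"rx":0,"ry":0,"rz":-1.13,"gripper":-0.5},
  {"x":55,"y":310,"z":-85,"rx":0,"ry":0,"rz":-1.13,"gripper":-0.5},
  {"x":55,"y":310,"z":-110,"rx":0,"ry":0,"rz":-1.13,"gripper":-0.5},
])

```text
clock: 32.45
eef_pos: [600.0, -57.7, 23.2]
tcp_rot: [3.142, 0.001, -0.089]
contact_force: [-0.5, 0.2, -1.2]
opening: 0.484
grasp_force: 53.7
```

Request:
servo_tool([
  {"x":0,"y":0,"z":0,"rx":0,"ry":0,"rz":0,"gripper":-0.5},
])

```text
clock: 32.55
eef_pos: [598.6, -58.0, 22.3]
tcp_rot: [-3.142, 0.005, -0.09]
contact_force: [-0.8, -0.1, -0.1]
opening: 0.481
grasp_force: 53.7
```

Request:
servo_tool([
  {"x":0,"y":0,"z":-5,"rx":0,"ry":0,"rz":0,"gripper":-0.5},
  {"x":0,"y":0,"z":-5,"rx":0,"ry":0,"rz":0,"gripper":0.4},
  {"x":0,"y":0,"z":-5,"rx":0,"ry":0,"rz":0,"gripper":0.4},
  {"x":0,"y":0,"z":-5,"rx":0,"ry":0,"rz":0,"gripper":0.4},
  {"x":0,"y":0,"z":40,"rx":0,"ry":0,"rz":0,"gripper":0.4},
  {"x":0,"y":0,"z":90,"rx":0,"ry":0,"rz":0,"gripper":0.4},
  {"x":-10,"y":-20,"z":135,"rx":0,"ry":0,"rz":0,"gripper":0.4},
  {"x":-35,"y":-50,"z":170,"rx":0,"ry":0,"rz":0,"gripper":0.4},
  {"x":-65,"y":-90,"z":180,"rx":0,"ry":0,"rz":0,"gripper":0.4},
  {"x":-95,"y":-130,"z":180,"rx":0,"ry":0,"rz":0,"gripper":0.4},
])

```text
clock: 33.55
eef_pos: [508.4, -187.2, 208.1]
tcp_rot: [3.14, -0.006, -0.089]
contact_force: [0.2, -0.6, -0.6]
opening: 0.699
grasp_force: 0.0
```

Request:
servo_tool([
  {"x":-200,"y":-350,"z":0,"rx":0,"ry":0,"rz":0,"gripper":0.4},
  {"x":-200,"y":-350,"z":0,"rx":0,"ry":0,"rz":0,"gripper":0.4},
  {"x":-200,"y":-350,"z":0,"rx":0,"ry":0,"rz":0,"gripper":0.4},
  {"x":-200,"y":-350,"z":0,"rx":0,"ry":0,"rz":0,"gripper":0.4},
  {"x":-200,"y":-350,"z":0,"rx":0,"ry":0,"rz":0,"gripper":0.4},
  {"x":-200,"y":-350,"z":0,"rx":0,"ry":0,"rz":0,"gripper":0.4},
  {"x":-200,"y":-350,"z":0,"rx":0,"ry":0,"rz":0,"gripper":0.4},
  {"x":-200,"y":-350,"z":0,"rx":0,"ry":0,"rz":0,"gripper":0.4},
  {"x":-200,"y":-350,"z":0,"rx":0,"ry":0,"rz":0,"gripper":0.4},
])

```text
clock: 34.45
eef_pos: [304.9, -540.7, 205.7]
tcp_rot: [3.138, -0.001, -0.094]
contact_force: [-0.2, -0.5, 1.2]
opening: 0.702
grasp_force: 0.0
```

Run:
```python
from h import *
t=r.grab_frame("top"); c=cam("top"); s=r.sense(); print(s["eef_pos"],s["contact_force"])
cv2.imwrite("pics/top9.png",cv2.resize(t[100:320,90:560],None,fx=1.7,fy=1.7,interpolation=cv2.INTER_CUBIC))
print(rects("top",t,"brass",27,(280,180,400,305),c)); print(rects("top",t,"blue",43,(280,180,400,305),c)); print(rects("top",t,"brass",19,(158,188,250,300),c))
```

```text
[ 305.80552983 -538.73519987  205.30636716] [0.57775881 0.59850513 0.10088278]
[([479.0, 50.0], -0.09, 100, 15), ([486.0, 94.0], -0.09, 101, 15), ([592.0, 45.0], -0.09, 99, 15), ([595.0, 85.0], -0.09, 101, 16)]
[([450.0, -44.0], -0.07, 63, 41), ([526.0, -51.0], -0.09, 63, 42), ([598.0, -58.0], -0.09, 63, 42)]
[]
```

View pics/top9.png

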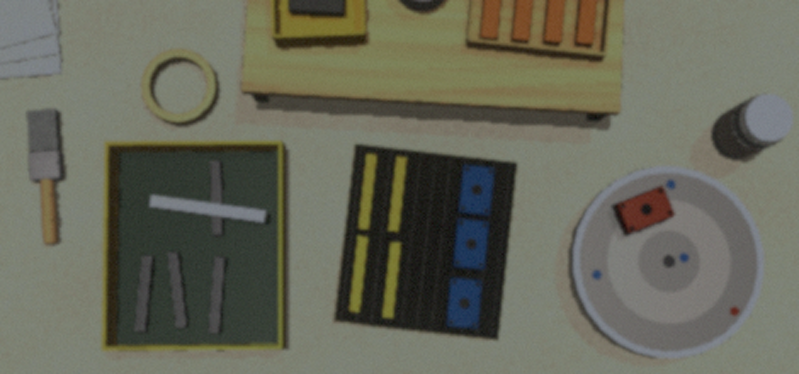

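All seven parts lie flat on the board, which is clear of the deck. The steel bars and strip are in the bin, and the red cover is on the platter. I'm handing it in.

```bash
python3 -c "
from rig import r
print(r.sign_off())"
```

```text
the job is handed in; nothing more can be done
None
```

I handed the job in at about 34.5 s of the 208 s allowed. In the last top picture all four brass bars and three blue covers lie on the board, which is clear of the deck, and everything else is where it should be; no verdict came back.

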